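# Pack up the hanging foot of the over-sink shelf

## Task

One front foot of the over-sink shelf hangs clear of the counter by an unknown gap. Try the flat packers under it from the front, feeling how each goes in, and leave in the one that slides in snugly, lying flat with the foot well onto it and bearing on it without being jacked up. Never force one that is too thick or push the shelf itself, put the packers you do not use flat on the counter well clear of the foot, and leave the cup, sugar bowl and frother on the counter alone.

Things in the scene. Friction and masses are not known exactly. Their poses are not given: they have to be found in the camera images.
- shelf: Steel over-sink shelf, 430 x 270 mm, 276 mm high, fixed, on four 20 mm square legs; white sliding-door cabinet under it (underside 112 mm up, doors set back 16 mm from the front legs' axes). Origin on the counter below the hanging foot's centre. z up, +x level from front to back (enter the gap along +x), +y along the front: other legs 400 mm along +y and 240 mm along +x.
- gap (a point): Point on the counter below the centre of the hanging foot: the front foot at the end away from the robot base. It is a round black nylon glide, flat over 24 mm diameter, rim bevelled up by 5 mm out to 52 mm diameter, friction about 0.2, screw seized. How high it hangs is unknown: 4.2 to 15.4 mm above the counter, different every time. Axes as the shelf's.
- corner (a point): Top of the shelf, 276 mm above the hanging foot. The light frame springs: a lifted foot presses down with about 2 N per mm. Packers go in 4 mm steps, so the snug one lifts the foot up to about 4 mm (8 N; up to some 17 N of push as the bevel rides up); a thinner one passes loose, a thicker one has to be forced (over some 12 N on the foot).
- packer_thin: Plain beech packer, a flat bar 130 x 32 mm and 8 mm thick, square-edged, one small drilled mark at one end of its top face (the -x end). Origin at the centre of its underside, x along its length, z up. Either end may go in first. Lies flat on the counter at the start.
- packer_mid: Plain beech packer, a flat bar 130 x 32 mm and 12 mm thick, square-edged, two small drilled marks in a row at one end of its top face (the -x end). Origin at the centre of its underside, x along its length, z up. Either end may go in first. Lies flat on the counter at the start.
- packer_thick: Plain beech packer, a flat bar 130 x 32 mm and 16 mm thick, square-edged, three small drilled marks in a row at one end of its top face (the -x end). Origin at the centre of its underside, x along its length, z up. Either end may go in first. Lies flat on the counter at the start.
- cup_counter: Amber glass cup on the counter, 76 mm wide at the rim, 85 mm high; origin at the centre of its underside. Leave alone.
- sugar_bowl: White ceramic sugar bowl with lid on the counter, 92 mm wide, 87 mm high; origin at the centre of its underside. Leave alone.
- frother: White plastic electric milk frother jug with a small toggle switch, on the counter, 108 mm wide at the base, 153 mm high; origin at the centre of its underside. Leave alone.
Mind the look-alikes: they are no part of the job. Leave any black look-alike of the packer_mid alone. What is shaped like the packer_thick but green is not meant.

How it is judged:
By the outcome, as a careful person would: the job done as asked, in the order asked, and still so for the second after the job is handed in, with the robot touching nothing.
It also fails if it takes over 67 s, if anything falls off the work surface, if the arm or the gripper's body presses on something with over 40 N, if the wrist force passes 120 N, or if a joint passes its speed limit or range.

## Robot

A 6-joint arm with a two-finger parallel gripper is mounted at the origin on the work surface. World frame = base frame: x ahead of the robot, y to its left, z up, the work surface at z = 0. Lengths are in m, angles in rad, forces in N, time in s.
With the tool pointing down it reaches from about 0.2 to 0.875 m from the base axis. Payload 3.4 kg.
Tool frame: the origin (TCP) lies between the finger pads; the fingertips stand 25 mm ahead of it and the grasp point (between the pads) lies 6 mm ahead of it (r.nose_length is the z of the fingertips in the tool frame, in m); z points along the fingers, x is the direction in which the jaws open and shut, and the axes are right-handed (so a half turn about z gives the same grasp; the last joint's range is limited). The gripper opens to 94 mm and grips with 3 to 60 N. Pads are 16 mm wide; open, the fingers measure 119 mm over their backs; the gripper's body (75 mm by 177 mm) begins 78 mm behind the grasp point.
Start: joints at [-1.242, 0.276, 1.505, -0, 1.361, -0.121], TCP at [0.25, -0.518, 0.23] pointing down, gripper open.
Joint ranges: [-2.89, 2.89], [-0.75, 2.08], [0.22, 2.7], [-1.18, 4.32], [0.11, 2.71], [-2.7, 2.7]. Speed limits (rad/s): [2.57, 2.57, 3.14, 3.14, 3.14, 3.14].

## Interface

Orientations are given as a unit quaternion [w, x, y, z].
In Python, from plant import r, gripper_to, inverse_kinematics, vision, models, telemetry gives the robot as it stands. Calls block until the motion is done:
- r.move_to(position, orientation): joint-space move of the TCP to a pose.
- r.move_l(position, rot=None, vel=0.15, guard=None): straight line of the TCP; rot=None keeps the orientation; vel is the mean speed in m/s. With guard (N) it stops when the force on the tool has changed by that much, and returns True; else False.
- r.movej(angles): joint-space move.
- gripper_to(opening, f_grip=None): finger opening in m; f_grip is the grip in N (None keeps the last); returns when the fingers have stopped.
- r.hold(seconds).
- inverse_kinematics(position, orientation): joint angles nearest the present ones, or None.
- vision.snapshot(name): name is "scene" or "side" or "wrist"; returns the picture (480x640x3 uint8, red, green, blue); there is no depth.
- vision.get_calibration(name): a dict with "fx", "fy", "cx", "cy" (pixels), "D" ([k1, k2, p1, p2, k3] as OpenCV has them; the pictures are not rectified), "position" and "orientation" of the camera in the world. Camera axes: x right, y down, z forward; pixel columns grow to the right and rows downward; lengths in m; the calibration is good to about 2 mm. A picture is of the moment at which its call begins: read the wrist's pose just before it. get_calibration takes no time and is no camera call; for the wrist camera it gives the pose at the moment of the call.
A pose or a line that the arm cannot do raises r.PlanningError and nothing moves.
- r.sign_off(): hands the job in, once; it reports no verdict.
Trained networks look in the newest picture that a camera, given by its name, has taken for a name from the list of things; names that differ only in an ending like _2 or _b are one class to them, and where a whole thing is asked for, a point or a joint stands for the part that bears it (a point fixed in the world has none). Each returns a list of dicts, best first, with "score" (0 to 1); they miss things now and then, are a little off and sometimes report something else, mostly with a low value. They report only what shows in the picture. A call takes as long as a camera call. They do not tell look-alikes from the thing itself.
- models.boxes_of(thing, camera): "at" ([x, y, z] in m, in world coordinates, good to about 4 mm: the middle of the surface that is visible of it).
- models.regions_of(thing, camera): "pixels" (480x640 bool, what is visible of it).
- models.mark_of(thing, camera): "at" ([x, y, z] in m, in world coordinates, good to about 4 mm: a listed point, or the origin of a listed thing).
Readings, each from a call of its own:
- telemetry.current_t(): time.
- telemetry.current_joints(): joint angles.
- telemetry.current_dq(): joint speeds.
- telemetry.current_joint_efforts(): joint torques, N m.
- telemetry.current_ee_pos(): TCP position.
- telemetry.current_tool_rot(): TCP orientation.
- telemetry.current_wrist_force(): force on the tool from outside, world axes, zero at the start.
- telemetry.current_torque(): the same for the moment, N m.
- telemetry.current_opening(): finger opening in m.
Only numpy, scipy, OpenCV 4.12 (cv2) and the standard library are available. Lean on these libraries where they do the work, as an engineer would, in place of code of your own. Each camera call takes 0.05 s, during which the arm holds its last target.

## Working session

There is one attempt and no reset: what is moved stays moved. The work goes in short steps, each a Python script; the robot and the scene stay as the last script left them, time stands still between calls to the robot, and variables do not carry over. Pictures are saved under pics/ and viewed, and the job is handed in when it is done.

```bash
ls -la; mkdir -p pics; python3 - <<'E'
from plant import r, gripper_to, inverse_kinematics, vision, models, telemetry
import cv2
for c in ["scene","side","wrist"]:
    im=vision.snapshot(c); cv2.imwrite(f"pics/{c}0.png",im[:,:,::-1])
    k=vision.get_calibration(c); print(c,k)
    for n in ["packer_thin","packer_mid","packer_thick","gap","shelf","corner","cup_counter","sugar_bowl","frother"]:
        try: print(n,[( [round(float(v),3) for v in d["at"]],round(d["score"],2)) for d in models.mark_of(n,c)])
        except Exception as e: print(n,e)
print(telemetry.current_t(), telemetry.current_tool_rot())
E
```

```text
total 12
drwxr-xr-x  3 agent agent 4096 Dec  6 15:02 .
drwxr-xr-x 23 root  root  4096 Dec  6 15:02 ..
drwxr-xr-x  2 agent agent 4096 Dec  6 15:02 pics
scene {'fx': 500.6840780659255, 'fy': 500.6840780659255, 'cx': 316.20154071459115, 'cy': 236.6735615801562, 'D': array([-0.06549914,  0.        ,  0.        ,  0.        ,  0.        ]), 'position': array([ 0.98032805, -0.81057327,  0.73409647]), 'orientation': array([-0.46718705,  0.85318631,  0.19808555, -0.12071245])}
packer_thin [([0.531, -0.138, 0.0], 0.81)]
packer_mid [([0.426, -0.121, -0.001], 0.76), ([0.465, -0.304, 0.002], 0.65), ([0.305, -0.226, -0.001], 0.63)]
packer_thick [([0.815, -0.219, -0.001], 0.79), ([0.671, -0.303, -0.001], 0.73), ([0.665, -0.137, 0.001], 0.61)]
gap [([0.544, 0.24, -0.0], 0.68)]
shelf [([0.547, 0.243, -0.002], 0.61)]
corner [([0.541, 0.24, 0.278], 0.67)]
cup_counter []
sugar_bowl [([0.764, -0.028, 0.0], 0.72)]
frother [([0.748, 0.216, -0.001], 0.78)]
side {'fx': 447.0851922778241, 'fy': 447.0851922778241, 'cx': 316.5015923983362, 'cy': 242.9573217891874, 'D': array([-0.04843046,  0.        ,  0.     
[... 632 characters left out ...]
0.27)]
cup_counter [([0.752, 0.076, -0.005], 0.68), ([0.549, 0.236, -0.0], 0.52)]
sugar_bowl [([0.763, -0.029, -0.0], 0.57)]
frother [([0.751, 0.216, -0.004], 0.63)]
wrist {'fx': 337.7250528450219, 'fy': 337.7250528450219, 'cx': 325.17990892718245, 'cy': 234.85809826859824, 'D': array([-0.01465785,  0.        ,  0.        ,  0.        ,  0.        ]), 'position': array([ 0.32365478, -0.48269657,  0.38437929]), 'orientation': array([ 0.12104335,  0.83859782, -0.52571408, -0.0756763 ])}
packer_thin []
packer_mid [([0.303, -0.226, 0.001], 0.65)]
packer_thick []
gap []
shelf []
corner []
cup_counter []
sugar_bowl []
frother []
1.5 [ 4.49534619e-05  8.46983129e-01 -5.31619767e-01  3.58667318e-05]
```

View pics/scene0.png

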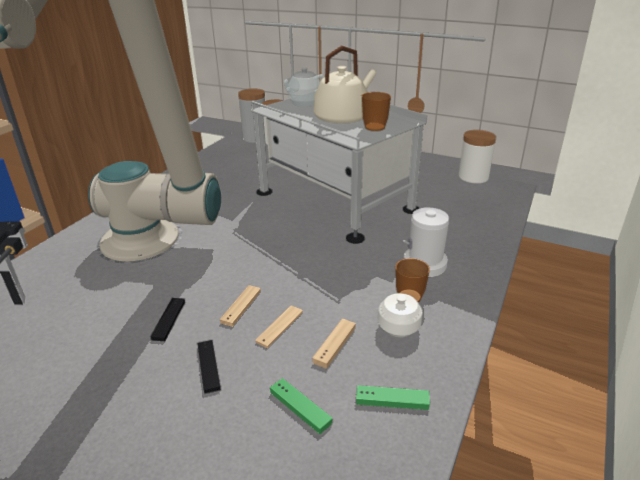

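View pics/side0.png

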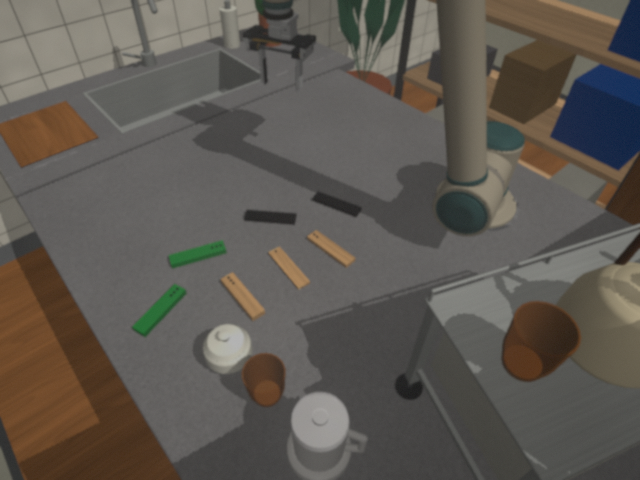

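View pics/wrist0.png

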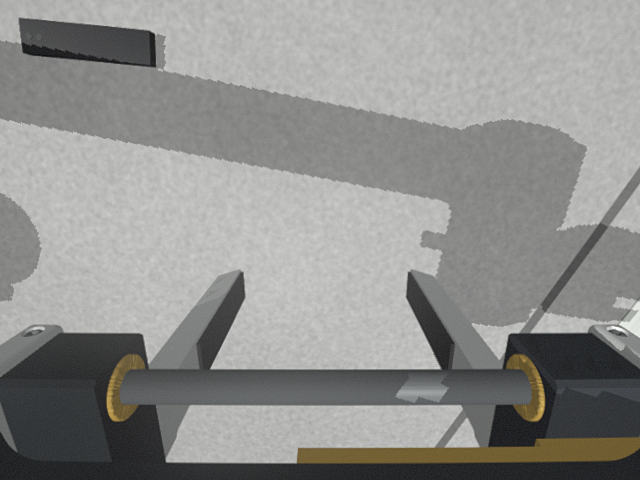

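Three beech packers show at scene (240,305) = mid, (280,326) = thin and (335,343) = thick. The hanging foot is at (355,238), and the shelf front faces -y. Next I'll measure these precisely.

```bash
cat > h.py <<'E'
from plant import r, gripper_to, inverse_kinematics, vision, models, telemetry
import numpy as np, cv2
from scipy.spatial.transform import Rotation as R
def cam(c):
    k=vision.get_calibration(c); K=np.array([[k['fx'],0,k['cx']],[0,k['fy'],k['cy']],[0,0,1]])
    o=k['orientation']; return K,k['D'],np.array(k['position']),R.from_quat([o[1],o[2],o[3],o[0]]).as_matrix()
def back(C,px,z):
    K,D,p,M=C
    u=cv2.undistortPoints(np.array(px,float).reshape(-1,1,2),K,D).reshape(-1,2)
    d=np.c_[u,np.ones(len(u))]@M.T
    return p+d*((z-p[2])/d[:,2])[:,None]
def proj(C,P):
    K,D,p,M=C
    Q=(np.array(P,float).reshape(-1,3)-p)@M
    return cv2.projectPoints(Q,np.zeros(3),np.zeros(3),K,D)[0].reshape(-1,2)
E
python3 - <<'E'
from h import *
from scipy.optimize import minimize
seeds={'thin':(0.533,-0.139,.008),'mid':(0.422,-0.12,.012),'thick':(0.663,-0.137,.016)}
for c in ['scene','side']:
    C=cam(c); im=cv2.imread(f'pics/{c}0.png'); hsv=cv2.cvtColor(im,cv2.COLOR_BGR2HSV)
    mask=((hsv[...,0]>8)&(hsv[...,0]<25)&(hsv[...,1]>60)).astype(np.uint8)
    n,lab,st,ce=cv2.connectedComponentsWithStats(mask)
    for k,(x,y,h) in seeds.items():
        u,v=proj(C,[[x,y,h]])[0]; 
        best=min([i for i in range(1,n) if st[i,4]>200],key=lambda i:np.hypot(*(ce[i]-[u,v])))
        m=lab==best
        sub=cv2.resize(m[int(v)-40:int(v)+40,int(u)-50:int(u)+50].astype(np.float32),None,fx=4,fy=4,interpolation=cv2.INTER_LINEAR)
        def sil(p):
            q=[[sx*.065,sy*.016] for sx in(-1,1) for sy in(-1,1)]
            a=R.from_euler('z',p[2]).as_matrix()[:2,:2]
            P=[np.r_[np.array(p[:2])+a@np.array(w),z] for w in q for z in(0,h)]
            pr=(proj(C,P)-[int(u)-50,int(v)-40]+.5)*4-.5
            hull=cv2.convexHull(pr.astype(np.float32)); o=np.zeros(sub.shape,np.float32)
            cv2.fillConvexPoly(o,np.round(hull*16).astype(np.int32),1,shift=4); return o
        f=lambda p:np.abs(sil(p)-sub).sum()/sub.sum()
        res=min((minimize(f,[x,y,a],method='Nelder-Mead',options=dict(initial_simplex=np.array([[x,y,a],[x+.01,y,a],[x,y+.01,a],[x,y,a+.3]]))) for a in np.arange(0,3.1,.4)),key=lambda q:q.fun)
        print(c,k,np.round(res.x,4),round(res.fun,3))
    # feet
    g=cv2.cvtColor(im,cv2.COLOR_BGR2GRAY)
    for nm,P in [('hang',[.545,.24,.012]),('front2',[.145,.24,.006]),('back',[.545,.48,.006])]:
        u,v=proj(C,[P])[0]; print(c,nm,np.round([u,v]))
im=cv2.imread('pics/scene0.png'); cv2.imwrite('pics/z1.png',cv2.resize(im[150:260,230:440],None,fx=3.8,fy=3.8,interpolation=cv2.INTER_CUBIC))
im=cv2.imread('pics/side0.png'); cv2.imwrite('pics/z2.png',cv2.resize(im[230:430,340:520],None,fx=3,fy=3,interpolation=cv2.INTER_CUBIC))
E
```

```text
scene thin [ 0.5343 -0.1372  1.47  ] 0.079
scene mid [ 0.4217 -0.1169  1.6547] 0.088
scene thick [ 0.6639 -0.1352  1.5358] 0.071
scene hang [354. 238.]
scene front2 [231. 209.]
scene back [384. 201.]
side thin [ 0.5312 -0.1379  1.4713] 0.061
side mid [ 0.4179 -0.1186  1.6462] 0.069
side thick [ 0.6603 -0.1368  1.5241] 0.055
side hang [409. 386.]
side front2 [524. 279.]
side back [519. 491.]
```

View pics/z1.png

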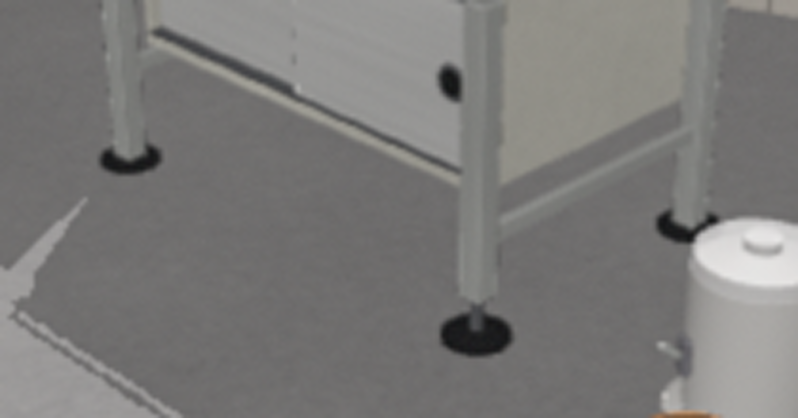

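View pics/z2.png

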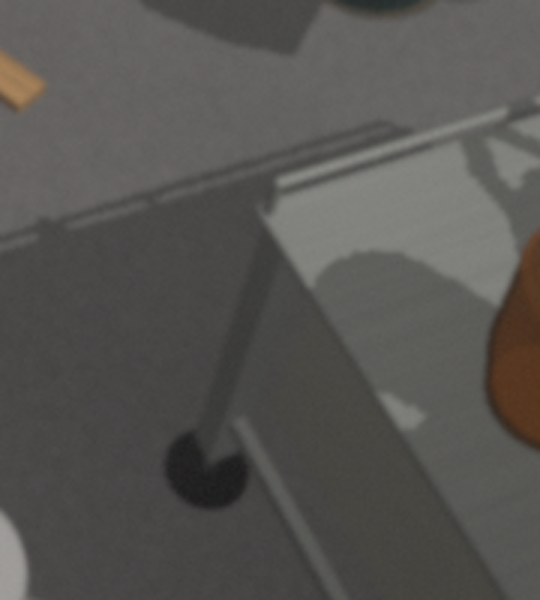

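```bash
python3 - <<'E'
from h import *
C=cam('scene')
z=np.array([.008,.015,.008])
a=back(C,[[264.2,191.6]],.006)[0];b=back(C,[[355.3,237.9]],.016)[0];c=back(C,[[410.8,208.9]],.006)[0]
print(a,b,c,a-b,c-b,np.linalg.norm(a-b),np.linalg.norm(c-b),np.degrees([np.arctan2(*(a-b)[1::-1]),np.arctan2(*(c-b)[1::-1])]))
C=cam('side')
print(back(C,[[340+208/3,230+468/3]],.016))
C2=cam('side')
# reachability
for yaw in (90,):
  for tilt in (0,15,25):
    for p in [(.533,-.18,.03),(.42,-.16,.03),(.662,-.18,.03),(.545,.13,.03),(.545,.17,.03),(.545,.05,.06)]:
      for fl in (0,180):
        M=R.from_euler('x',tilt,degrees=True)*R.from_euler('z',fl,degrees=True)*R.from_matrix(np.array([[1,0,0],[0,-1,0],[0,0,-1]]))
        q=M.as_quat(); print(tilt,p,fl,inverse_kinematics(p,[q[3],q[0],q[1],q[2]]))
E
```

```text
[0.17530898 0.38092658 0.006     ] [0.55216488 0.23500922 0.016     ] [0.63271778 0.46651889 0.006     ] [-0.3768559   0.14591736 -0.01      ] [ 0.0805529   0.23150967 -0.01      ] 0.4042428018669204 0.24532732951402328 [158.83376082  70.81485498]
[[0.54637044 0.24214819 0.016     ]]
0 (0.533, -0.18, 0.03) 0 [-4.49362027e-01  4.40000516e-01  1.80885230e+00 -4.44089210e-16
  8.92739837e-01 -4.49362027e-01]
0 (0.533, -0.18, 0.03) 180 [-4.49362027e-01  4.40000516e-01  1.80885230e+00 -4.44089210e-16
  8.92739837e-01  2.69223063e+00]
0 (0.42, -0.16, 0.03) 0 [-5.19012230e-01  3.07447445e-01  2.05333235e+00 -4.44089210e-16
  7.80812861e-01 -5.19012230e-01]
0 (0.42, -0.16, 0.03) 180 [-5.19012230e-01  3.07447445e-01  2.05333235e+00 -4.44089210e-16
  7.80812861e-01  2.62258042e+00]
0 (0.662, -0.18, 0.03) 0 [-3.66819343e-01  5.88945539e-01  1.51210274e+00 -4.44089210e-16
  1.04054438e+00 -3.66819343e-01]
0 (0.662, -0.18, 0.03) 180 None
0 (0.545, 0.13, 0.03) 0 [ 1.09973234e-01  4.37317718e-01  1.81401205e+00 -4.44089210e-16
  8.90262888e-01  1.09973234e-01]
0 (0.545, 0.13, 0.03) 180 None
0 (0.54
[... 1801 characters left out ...]
5 (0.662, -0.18, 0.03) 180 [-0.56145507  0.69240687  1.39460587  0.37861583  1.31640344  2.43512509]
25 (0.545, 0.13, 0.03) 0 [-0.1722934   0.4662006   1.88111551  0.53828966  0.94781941 -0.52493537]
25 (0.545, 0.13, 0.03) 180 [-0.1722934   0.4662006   1.88111551  0.53828966  0.94781941  2.61665729]
25 (0.545, 0.17, 0.03) 0 [-0.09901245  0.46585229  1.88184581  0.55680848  0.92027889 -0.46968708]
25 (0.545, 0.17, 0.03) 180 [-0.09901245  0.46585229  1.88184581  0.55680848  0.92027889  2.67190558]
25 (0.545, 0.05, 0.06) 0 [-0.31465587  0.43639939  1.83052656  0.47610699  1.06921951 -0.58781082]
25 (0.545, 0.05, 0.06) 180 [-0.31465587  0.43639939  1.83052656  0.47610699  1.06921951  2.55378183]
```

```bash
cat >> h.py <<'E'
YAW=np.radians(69.6); d=np.array([np.cos(YAW),np.sin(YAW),0]); n=np.array([-np.sin(YAW),np.cos(YAW),0])
FOOT=np.array([.5475,.2415,0])
def ori(yaw,tilt=0,flip=False):
    """tool down, bar direction yaw (rad); jaws across; tilt>0 leans gripper body back (away from +dir)"""
    dd=np.array([np.cos(yaw),np.sin(yaw),0]); nn=np.array([-np.sin(yaw),np.cos(yaw),0])
    z=np.array([0,0,-1.])*np.cos(tilt)+dd*np.sin(tilt)
    x=-nn if not flip else nn
    M=np.c_[x,np.cross(z,x),z]; q=R.from_matrix(M).as_quat(); return np.array([q[3],q[0],q[1],q[2]])
def rotm(q): return R.from_quat([q[1],q[2],q[3],q[0]]).as_matrix()
def tcp_for(g,q): # grasp point -> tcp (6 mm ahead)
    return np.array(g)-rotm(q)[:,2]*.006
E
python3 - <<'E'
from h import *
k=vision.get_calibration('wrist'); p=np.array(telemetry.current_ee_pos()); q=telemetry.current_tool_rot()
M=rotm(q); print('cam in tool',M.T@(k['position']-p)); print('cam axes in tool\n',M.T@rotm(k['orientation']))
q0=np.array(telemetry.current_joints())
for t in (0,15,25):
  for fl in (0,1):
    for nm,g,yw in [('ins',FOOT-.085*d,YAW),('thin',[.5327,-.1375-.04,0],1.47),('mid',[.42,-.118-.04,0],1.65),('thick',[.662,-.136-.04,0],1.53)]:
        Q=ori(yw,np.radians(t),fl); g=np.array(g)*1.; g[2]=.012
        P=tcp_for(g,Q); P[2]=.027 if t==0 else P[2]+.01; J=inverse_kinematics(P,Q)
        cp=P+rotm(Q)@(M.T@(k['position']-p))
        print(t,fl,nm,None if J is None else np.round(J,2),'cam',np.round(cp,3),'rel foot',np.round([(cp-FOOT)@d,(cp-FOOT)@n],3))
E
```

```text
cam in tool [ 0.00039067 -0.08162244 -0.15387976]
cam axes in tool
 [[ 9.99999315e-01  1.04033885e-03  5.36093878e-04]
 [-1.14941938e-03  9.59254115e-01  2.82542424e-01]
 [-2.20310397e-04 -2.82542847e-01  9.59254654e-01]]
0 0 ins [ 0.17  0.42  1.86 -0.    0.86  0.53] cam [0.547 0.238 0.181] rel foot [-0.003 -0.   ]
0 0 thin [-0.45  0.44  1.81 -0.    0.88 -0.34] cam [ 0.541 -0.096  0.181] rel foot [-0.319 -0.112]
0 0 mid [-0.52  0.31  2.06 -0.    0.77 -0.59] cam [ 0.414 -0.077  0.181] rel foot [-0.345  0.014]
0 0 thick [-0.36  0.59  1.52 -0.    1.03 -0.32] cam [ 0.666 -0.094  0.181] rel foot [-0.274 -0.228]
0 1 ins [ 0.17  0.42  1.86 -0.    0.86 -2.61] cam [0.489 0.085 0.181] rel foot [-0.167  0.   ]
0 1 thin None cam [ 0.524 -0.259  0.181] rel foot [-0.477 -0.152]
0 1 mid [-0.52  0.31  2.06 -0.    0.77  2.55] cam [ 0.426 -0.239  0.181] rel foot [-0.493 -0.054]
0 1 thick None cam [ 0.658 -0.258  0.181] rel foot [-0.429 -0.278]
15 0 ins [0.   0.38 1.98 0.38 0.72 0.08] cam [0.531 0.197 0.198] rel foot [-0.048 -0.   ]
15 0 thin [-0.6   0.49  1.76  0.27  1.03 -0.65] cam [ 0.537 -0.14   0.
[... 651 characters left out ...]
0.168 0.201] rel foot [-0.079 -0.   ]
25 0 thin [-0.69  0.55  1.72  0.39  1.16 -0.8 ] cam [ 0.534 -0.171  0.201] rel foot [-0.392 -0.131]
25 0 mid [-0.76  0.46  1.91  0.32  1.13 -1.03] cam [ 0.42  -0.152  0.201] rel foot [-0.413 -0.017]
25 0 thick [-0.56  0.69  1.41  0.39  1.29 -0.68] cam [ 0.663 -0.17   0.201] rel foot [-0.345 -0.251]
25 1 ins None cam [0.468 0.029 0.132] rel foot [-0.227  0.   ]
25 1 thin [-0.69  0.55  1.72  0.39  1.16  2.34] cam [ 0.518 -0.318  0.132] rel foot [-0.535 -0.168]
25 1 mid [-0.76  0.46  1.91  0.32  1.13  2.12] cam [ 0.431 -0.299  0.132] rel foot [-0.547 -0.079]
25 1 thick [-0.56  0.69  1.41  0.39  1.29  2.46] cam [ 0.656 -0.317  0.132] rel foot [-0.486 -0.296]
```

Shelf yaw comes out at about 69.6° and the foot at about (0.5475, 0.2415). The leg spacing I measure agrees with the 400/240 mm given. I'll pick up the thin packer first, with the tool tilted so the camera clears the leg.

```bash
cat >> h.py <<'E'
T=np.radians(25)
def pick(c,yaw,back_off=.047):
    dd=np.array([np.cos(yaw),np.sin(yaw),0]); Q=ori(yaw,T)
    # tip-centre point on the bar at z=.005; tcp is 25 mm behind along tool z
    tipxy=np.array([c[0],c[1],0])-back_off*dd
    zt=rotm(Q)[:,2]
    P=tipxy-zt*.021; P[2]=.0285     # bar gripped by pad ~4 mm above tip end
    gripper_to(.06,30)
    r.move_to(P+[0,0,.06],Q)
    hit=r.move_l(P,vel=.12,guard=5)
    gripper_to(.0,30)
    return hit,P,Q
def tele():
    return round(telemetry.current_t(),2),np.round(telemetry.current_ee_pos(),4),np.round(telemetry.current_wrist_force(),2),round(float(telemetry.current_opening()),4)
E
python3 - <<'E'
from h import *
print(telemetry.current_t())
print(pick((.5327,-.1375),1.47)); print(tele())
im=vision.snapshot('wrist'); cv2.imwrite('pics/w1.png',im[:,:,::-1])
im=vision.snapshot('scene'); cv2.imwrite('pics/s1.png',im[:,:,::-1])
E
```

```text
1.5
(False, array([ 0.52707754, -0.19309138,  0.0285    ]), array([-0.2161648 ,  0.97505639, -0.0491827 ,  0.01090354]))
(5.09, array([ 0.5273, -0.1932,  0.0288]), array([-0.31,  0.28,  2.85]), 0.0307)
```

View pics/w1.png

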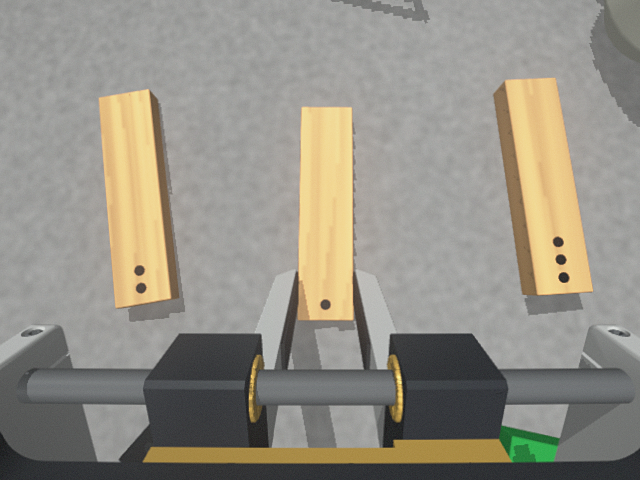

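View pics/s1.png

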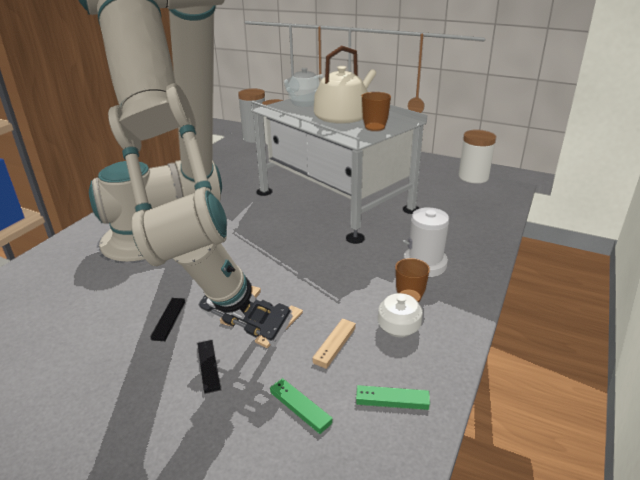

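The thin packer (one mark) is gripped at its rear end, with its far edge at wrist (302–351, 107). I'll measure where its tip sits relative to the TCP, then carry it to the entry point.

```bash
cat >> h.py <<'E'
def carry(yaw_to,graspxy,z,Q=None,lift=.05):
    p=np.array(telemetry.current_ee_pos()); r.move_l(p+[0,0,lift],vel=.2)
E
python3 - <<'E'
from h import *
C=cam('wrist')
P=np.array(telemetry.current_ee_pos())
a=back(C,[[302,107],[351,107],[300,319],[353,320]],.008); print(np.round(a,4))
tip=(a[0]+a[1])/2; rear=(a[2]+a[3])/2; print('len',np.linalg.norm(tip-rear),'axis deg',np.degrees(np.arctan2(*(tip-rear)[1::-1])),'tool yaw',np.degrees(1.47))
M=ori(1.47); dd=np.array([np.cos(1.47),np.sin(1.47),0]); nn=np.array([-dd[1],dd[0],0])
print('tip rel tcp',(tip-P)@dd,(tip-P)@nn)
L=(tip-P)@dd
# go to pre-insert: tip at -65
r.move_l(P+[0,0,.05],vel=.2)
Q=ori(YAW,T)
pre=FOOT+d*(-.065-L); pre[2]=P[2]
r.move_to(pre+[0,0,.05],Q); 
hit=r.move_l(pre+[0,0,.0005],vel=.12,guard=3); print(hit,tele(),pre)
for c in('wrist','scene','side'):
    im=vision.snapshot(c); cv2.imwrite(f'pics/{c}2.png',im[:,:,::-1])
E
```

```text
[[ 0.5241 -0.0736  0.008 ]
 [ 0.5544 -0.0767  0.008 ]
 [ 0.5115 -0.2013  0.008 ]
 [ 0.5412 -0.2049  0.008 ]]
len 0.128611408511222 axis deg 84.25055017585885 tool yaw 84.22479588423101
tip rel tcp 0.11865913284975066 -5.4256501259076906e-05
True (7.08, array([0.4836, 0.068 , 0.0275]), array([ 1.29,  0.64, -0.16]), 0.0313) [0.48348156 0.0693596  0.02884385]
```

View pics/wrist2.png

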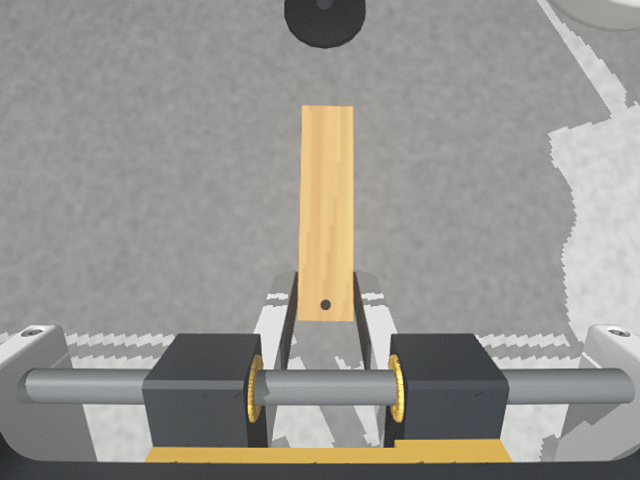

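View pics/scene2.png

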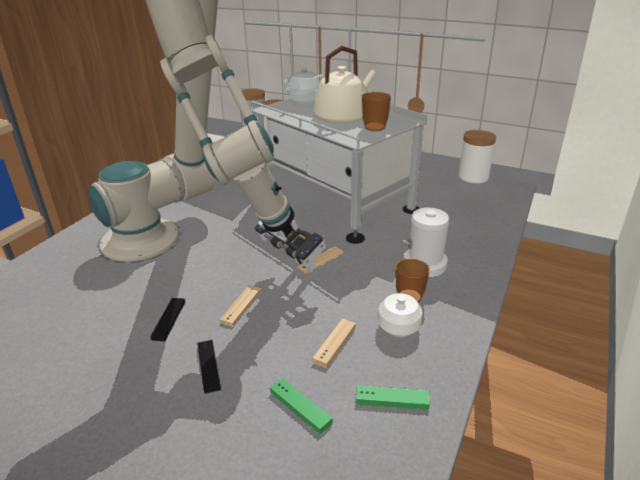

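View pics/side2.png

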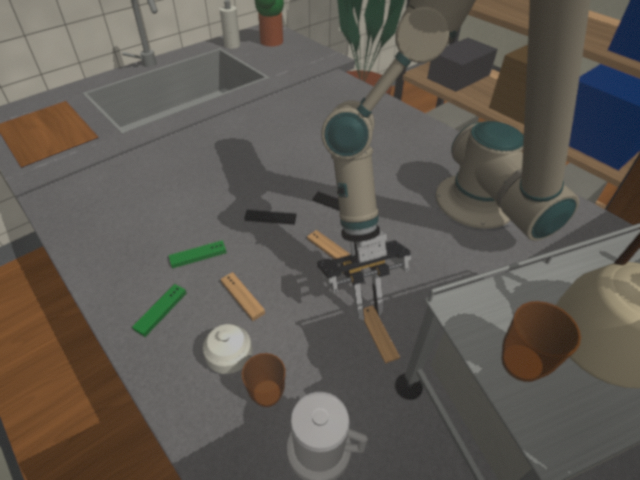

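```bash
python3 - <<'E'
from h import *
C=cam('wrist'); P=np.array(telemetry.current_ee_pos()); print(tele())
a=back(C,[[303,106],[353,106],[299,320],[353,320]],.008)
for q in a: print(np.round([(q-FOOT)@d,(q-FOOT)@n],4))
for z in (.01,.014,.018): 
  for q in back(C,[[284.5,10],[366,10],[325,47.5]],z): print(z,np.round([(q-FOOT)@d,(q-FOOT)@n],4))
E
```

```text
(7.22, array([0.483 , 0.0685, 0.0279]), array([-0.66,  0.32, -0.49]), 0.0316)
[-0.0661  0.0144]
[-0.0661 -0.0165]
[-0.195   0.0153]
[-0.1949 -0.015 ]
0.01 [-0.0005  0.0269]
0.01 [-0.0006 -0.0256]
0.01 [-0.0275  0.0008]
0.014 [-0.0041  0.0263]
0.014 [-0.0042 -0.0251]
0.014 [-0.0305  0.0008]
0.018 [-0.0078  0.0258]
0.018 [-0.0078 -0.0245]
0.018 [-0.0336  0.0008]
```

Alignment is good: the foot is at +0.7 mm laterally and the packer at −1.0 mm, so I'll shift 1.6 mm. Then I'll slide it in stepwise and read the force as it goes.

```bash
cat >> h.py <<'E'
def insert(tip0,tip1,lat,L,z,Q,step=.004,vel=.04,fmax=20):
    base=FOOT+n*lat; f0=np.array(telemetry.current_wrist_force()); log=[]; t=tip0
    while t<tip1-1e-6:
        t=min(t+step,tip1); p=base+d*(t-L); p[2]=z
        hit=r.move_l(p,rot=Q,vel=vel,guard=fmax)
        f=np.array(telemetry.current_wrist_force())-f0
        e=np.array(telemetry.current_ee_pos())
        log.append((round(t*1e3,1),round(((e-FOOT)@d+L)*1e3,1),round(f@d,1),round(f@n,1),round(f[2],1)))
        if hit or abs(f@d)>fmax: log.append('STOP'); break
    return log
E
python3 - <<'E'
from h import *
Q=ori(YAW,T); L=.1193
P=np.array(telemetry.current_ee_pos()); lat0=(P-FOOT)@n; print('lat',lat0)
# lateral shift in free space while advancing to -38
p=FOOT+n*(lat0+.0016)+d*(-.040-L); p[2]=.0283
r.move_l(p,rot=Q,vel=.05); print(tele())
for l in insert(-.040,.0,lat0+.0016,L,.0283,Q): print(l)
print(tele())
E
```

```text
lat 0.00019396175390711483
(7.88, array([0.4902, 0.0931, 0.0283]), array([-0.01, -0.8 , -0.44]), 0.0311)
(-36.0, np.float64(-35.9), np.float64(-0.2), np.float64(0.7), np.float64(0.6))
(-32.0, np.float64(-31.9), np.float64(1.0), np.float64(-0.0), np.float64(0.3))
(-28.0, np.float64(-27.8), np.float64(0.9), np.float64(0.3), np.float64(-0.2))
(-24.0, np.float64(-23.8), np.float64(-0.3), np.float64(-0.1), np.float64(-1.1))
(-20.0, np.float64(-19.8), np.float64(1.3), np.float64(1.1), np.float64(-0.6))
(-16.0, np.float64(-15.9), np.float64(0.2), np.float64(-0.2), np.float64(-0.4))
(-12.0, np.float64(-11.7), np.float64(0.4), np.float64(0.1), np.float64(1.2))
(-8.0, np.float64(-7.8), np.float64(-0.9), np.float64(0.3), np.float64(-0.2))
(-4.0, np.float64(-3.7), np.float64(-1.1), np.float64(-0.1), np.float64(-0.5))
(0.0, np.float64(0.3), np.float64(-1.1), np.float64(0.7), np.float64(-0.2))
(10.38, array([0.5043, 0.1306, 0.0283]), array([-1.01, -1.59, -0.65]), 0.0316)
```

```bash
python3 - <<'E'
from h import *
Q=ori(YAW,T); L=.1193
for l in insert(.0,.024,.0018,L,.0283,Q): print(*l)
F=[]
for _ in range(3): r.hold(.05); F.append(np.array(telemetry.current_wrist_force()))
print(np.round(F,2))
im=vision.snapshot('wrist'); cv2.imwrite('pics/w3.png',im[:,:,::-1]);print(tele())
im=vision.snapshot('scene'); cv2.imwrite('pics/z3.png',cv2.resize(im[200:290,270:390,::-1],None,fx=6,fy=6,interpolation=cv2.INTER_CUBIC))
E
```

```text
4.0 4.3 1.4 -0.5 -0.6
8.0 8.3 0.1 -0.3 -0.1
12.0 12.3 0.9 -0.9 -0.4
16.0 16.3 0.9 -0.1 -1.0
20.0 20.3 0.1 -0.2 -0.4
24.0 24.3 1.2 0.4 -0.8
[[-0.26 -0.25 -2.03]
 [-0.87  0.54 -2.42]
 [-1.37 -0.08 -1.94]]
(12.07, array([0.5126, 0.1531, 0.0284]), array([-0.02,  0.06, -2.  ]), 0.0314)
```

View pics/w3.png

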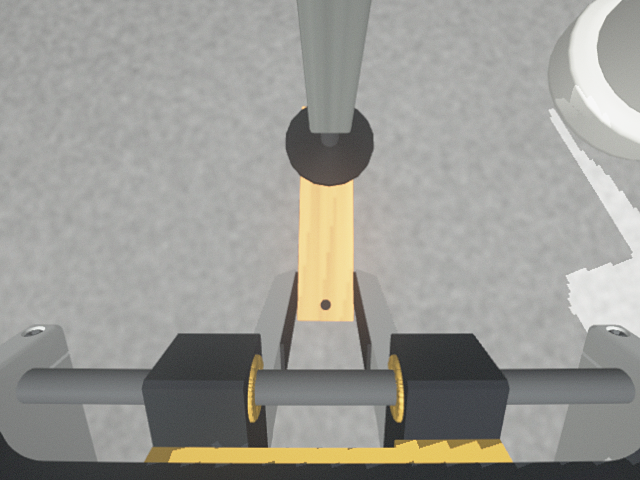

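View pics/z3.png

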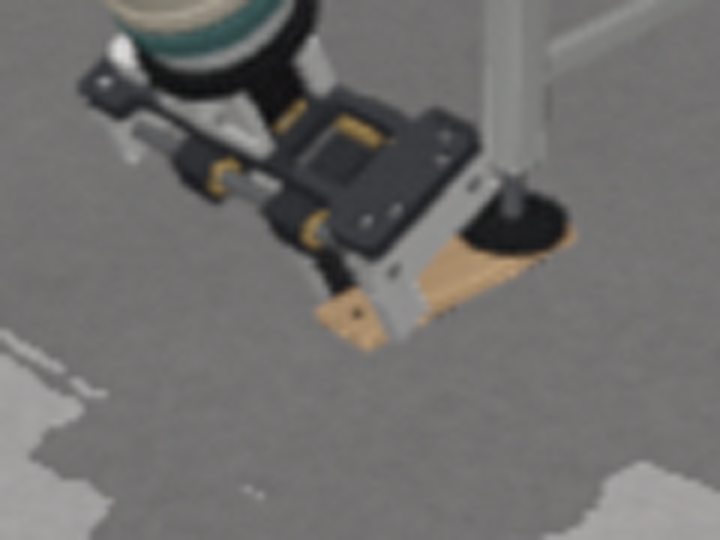

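```bash
python3 - <<'E'
from h import *
im2=cv2.imread('pics/wrist2.png').astype(int).sum(2); im3=cv2.imread('pics/w3.png').astype(int).sum(2)
print('w2 col325',im2[40:54,325]); print('w3 col329',im3[178:192,329])
print('w3 row145 L',im3[145,280:292],'R',im3[145,366:380]); print('w2 row8 L',im2[8,280:292],'R',im2[8,360:372])
k=vision.get_calibration('wrist'); print(k['position'],tele()[1])
C3=cam('wrist')
p2=np.array([.483,.0685,.0279]); p3=np.array(telemetry.current_ee_pos())
C2=(C3[0],C3[1],C3[2]+p2-p3,C3[3])
for z in np.arange(.008,.024,.002):
    a=back(C2,[[325,47.5]],z)[0];b=back(C3,[[329,185]],z)[0]
    w3=back(C3,[[286,145],[373.5,145]],z); w2=back(C2,[[284.5,9],[366,9]],z)
    print(round(z,3),np.round([(a-FOOT)@d*1e3,(b-FOOT)@d*1e3],1),'w',np.round([np.linalg.norm(w3[0]-w3[1])*1e3,np.linalg.norm(w2[0]-w2[1])*1e3],1))
b=back(C3,[[300,195],[354,195]],.008);print('barw',np.linalg.norm(b[0]-b[1]))
E
```

```text
w2 col325 [192 193 164 193 176 163 157 154 248 422 466 455 452 448]
w3 col329 [255 263 262 251 258 257 219 224 455 597 618 613 608 609]
w3 row145 L [500 498 494 495 476 393 210 205 223 210 226 207] R [208 215 211 214 222 200 210 315 470 513 523 524 515 526]
w2 row8 L [452 442 449 458 232 147 170 151 146 156 143 164] R [177 168 166 167 173 311 417 455 449 451 446 448]
[0.51521366 0.16133097 0.20283241] [0.5126 0.1531 0.0284]
0.008 [-25.6 -26.8] w [53.3 53.2]
0.01 [-27.2 -27.4] w [52.7 52.6]
0.012 [-28.7 -28. ] w [52.2 52.1]
0.014 [-30.3 -28.6] w [51.6 51.5]
0.016 [-31.8 -29.3] w [51.1 51. ]
0.018 [-33.4 -29.9] w [50.5 50.4]
0.02 [-34.9 -30.5] w [50.  49.9]
0.022 [-36.5 -31.1] w [49.4 49.3]
barw 0.032089643090367014
```

No push force was felt up to +24 mm, but vision puts the gap near 7–8 mm, so "loose" isn't certain. I'll average the force for sliding in and out, then do a small lift test.

```bash
cat >> h.py <<'E'
def favg(k=15,dt=.012):
    F=[]
    for _ in range(k): r.hold(dt); F.append(np.array(telemetry.current_wrist_force()))
    F=np.array(F); m=F.mean(0); return np.round([m@d,m@n,m[2]],2),np.round(F.std(0),2)
E
python3 - <<'E'
from h import *
Q=ori(YAW,T); P0=np.array(telemetry.current_ee_pos()); 
base=FOOT+n*.0018; L=.1193
def go(t,z=.0283,v=.04): p=base+d*(t-L); p[2]=z; r.move_l(p,rot=Q,vel=v,guard=15)
print(tele()[0],'at24',favg())
go(.030); print('in30',favg())
go(.022); print('out22',favg())
go(.030); print('in30',favg())
for dz in (.0005,.001,.0015,.002):
    go(.030,.0283+dz,.01); f=favg(10); print('lift',dz,f,tele()[1][2])
    if abs(f[0][2])>5: break
go(.030,.0283,.01); print('down',favg(10)); print(tele())
E
```

```text
12.12 at24 (array([ 0.55,  0.3 , -2.  ]), array([0.31, 0.5 , 0.45]))
in30 (array([-1.14, -0.06, -2.32]), array([0.42, 0.7 , 0.43]))
out22 (array([ 1.43,  0.09, -1.7 ]), array([0.65, 0.6 , 0.57]))
in30 (array([-1.61,  0.12, -2.38]), array([0.54, 0.54, 0.6 ]))
lift 0.0005 (array([-0.7 , -0.05, -2.36]), array([0.49, 0.26, 0.41])) 0.0288
lift 0.001 (array([-0.02, -0.19, -3.29]), array([0.56, 0.34, 0.51])) 0.0293
lift 0.0015 (array([ 0.66, -0.35, -3.44]), array([0.49, 0.51, 0.63])) 0.0298
lift 0.002 (array([ 0.79, -0.11, -3.53]), array([0.28, 0.32, 0.66])) 0.0303
down (array([-0.39,  0.22, -1.66]), array([0.51, 0.4 , 0.47]))
(15.39, array([0.5147, 0.1584, 0.0283]), array([-0.46,  0.13, -2.03]), 0.0316)
```

```bash
python3 - <<'E'
from h import *
Q=ori(YAW,T); base=FOOT+n*.0018; L=.1193
def go(t,z=.0283,v=.04): p=base+d*(t-L); p[2]=z; return r.move_l(p,rot=Q,vel=v,guard=15)
go(-.055,v=.1); print('out-55',favg())
go(-.047); print('in-47',favg())
go(-.055); print('out-55',favg())
for dz in (.001,.002):
    go(-.055,.0283+dz,.02); print('lift',dz,favg(10))
go(-.055,.0283,.02); print('down',favg(10)); print(tele())
im=vision.snapshot('wrist'); cv2.imwrite('pics/w4.png',im[:,:,::-1])
E
```

```text
out-55 (array([-0.05, -0.17, -0.31]), array([0.41, 0.5 , 0.35]))
in-47 (array([ 0.19, -0.15, -0.11]), array([0.31, 0.36, 0.49]))
out-55 (array([-0.09, -0.12, -0.21]), array([0.53, 0.45, 0.45]))
lift 0.001 (array([ 0.03, -0.24, -0.31]), array([0.36, 0.36, 0.35]))
lift 0.002 (array([-0.09,  0.05, -0.58]), array([0.53, 0.47, 0.36]))
down (array([ 0.02,  0.2 , -0.59]), array([0.44, 0.52, 0.41]))
(18.47, array([0.485 , 0.0788, 0.0282]), array([ 0.03,  0.32, -0.27]), 0.0316)
```

View pics/w4.png

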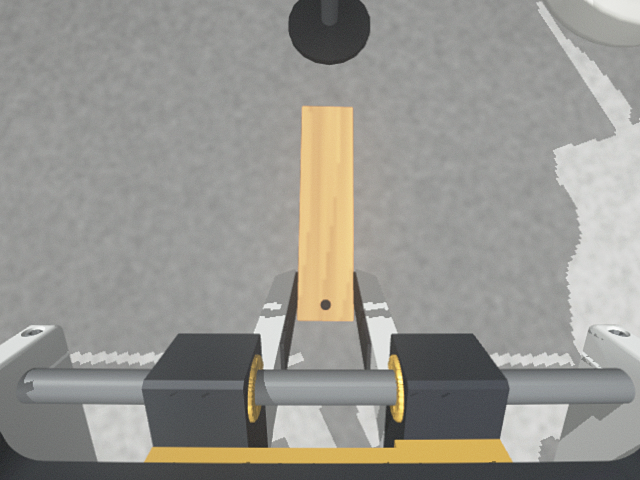

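Away from the foot there's no drag at all. Under the foot it drags ±1.4 N with about 2 N pressing down, so the foot is touching the thin packer. To rule out the packer being held slightly off the counter, I'll reinsert it, release it flat, regrip and feel again.

```bash
python3 - <<'E'
from h import *
C=cam('wrist')
a=back(C,[[302.5,107],[353,107],[299,320],[353,320]],.008)
for q in a: print(np.round([(q-FOOT)@d*1e3,(q-FOOT)@n*1e3],1))
for q in back(C,[[289,27],[370.3,27],[329.5,64]],.012): print(np.round([(q-FOOT)@d*1e3,(q-FOOT)@n*1e3],1))
Q=ori(YAW,T); L=.1193
base=FOOT+n*.0007
def go(t,z=.0283,v=.04,g=20): p=base+d*(t-L); p[2]=z; return r.move_l(p,rot=Q,vel=v,guard=g)
# seat on the counter first: release, regrip
gripper_to(.045,30); r.hold(.1); gripper_to(0,30); print('seated',tele(),favg(8))
z=.0282
go(-.040,z,.06)
for l in insert(-.040,.030,.0007,L,z,Q,step=.005,vel=.04): print(*l)
print('in30',favg())
go(.024,z); print('out24',favg())
go(.030,z); print('in30',favg()); print(tele())
gripper_to(.045,30); r.hold(.15); print('free',favg(8)); gripper_to(0,30); print('regrip',favg(8))
go(.034,z); print('in34',favg()); go(.030,z); print('out30',favg()); print(tele())
E
```

```text
[-56.2  16.5]
[-56.1 -14.8]
[-184.7   17. ]
[-184.6  -13.4]
[-3.8 25.4]
[ -3.7 -26.1]
[-29.6  -0.2]
seated (19.45, array([0.4851, 0.0788, 0.0283]), array([-0.37, -0.23,  0.15]), 0.0311) (array([ 0.16, -0.16,  0.06]), array([0.46, 0.43, 0.44]))
-35.0 -34.6 1.2 1.0 0.5
-30.0 -29.7 0.4 1.3 0.8
-25.0 -24.8 0.3 0.4 0.7
-20.0 -19.8 0.8 0.3 0.4
-15.0 -15.3 -2.5 -0.1 2.7
-10.0 -10.4 -3.2 -0.6 3.3
-5.0 -5.3 -3.8 -0.2 4.4
0.0 -0.2 -4.2 -0.2 4.1
5.0 4.7 -3.3 -0.3 4.3
10.0 9.8 -4.8 -0.5 3.8
15.0 14.7 -4.1 -0.3 2.8
20.0 19.8 -5.1 -0.2 4.0
25.0 24.8 -3.7 -0.3 4.0
30.0 29.8 -4.1 0.7 4.6
in30 (array([-3.58, -0.57,  5.16]), array([0.54, 0.52, 0.4 ]))
out24 (array([1.36, 0.56, 3.94]), array([0.43, 0.51, 0.66]))
in30 (array([-3.41,  0.55,  6.52]), array([0.33, 0.52, 0.42]))
(24.74, array([0.5157, 0.1573, 0.0283]), array([-1.62, -3.31,  6.72]), 0.0312)
free (array([0.02, 0.33, 0.07]), array([0.62, 0.47, 0.42]))
regrip (array([-0.42, -0.17, -0.21]), array([0.69, 0.61, 0.48]))
in34 (array([-1.9 , -0.73,  0.75]), array([0.46, 0.37, 0.66]))
out30 (array([0.38, 0.03, 0.38]), array([0.51, 0.63, 0.44]))
(26.61, array([0.5155, 0.1581, 0.0282]), array([ 0.45,  1.55, -0.42]), 0.0311)
```

```bash
python3 - <<'E'
from h import *
Q=ori(YAW,T); L=.1193; base=FOOT+n*.0007; z=.0284
def go(t,z=z,v=.03,g=20): p=base+d*(t-L); p[2]=z; return r.move_l(p,rot=Q,vel=v,guard=g)
for i in range(2):
    gripper_to(.045,30); go(.030); gripper_to(0,30); b=favg(12)[0]
    go(.033); a=favg(15)[0]; go(.028); c=favg(15)[0]; go(.030); e=favg(10)[0]
    print('base',b,'in',a,'out',c,'in',e)
gripper_to(.05,30); r.hold(.1)
im=vision.snapshot('wrist'); cv2.imwrite('pics/w5.png',im[:,:,::-1]); print(tele())
E
```

```text
base [-0.16 -0.04  0.38] in [-3.22 -0.11  1.58] out [1.04 0.18 0.12] in [-4.51  0.38  2.73]
base [0.03 0.09 0.02] in [-2.98 -0.21  1.67] out [0.85 0.33 0.31] in [-4.42  0.73  3.47]
(31.96, array([0.5157, 0.1581, 0.0284]), array([0.61, 0.41, 0.58]), 0.0502)
```

View pics/w5.png

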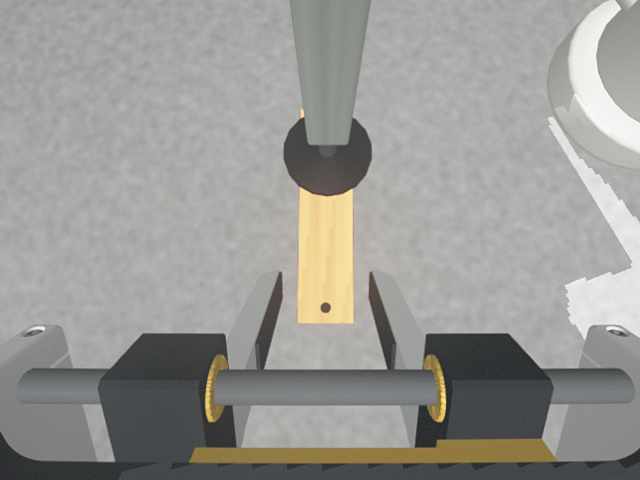

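Released flat, the packer drags 3–4 N going in and about 1 N coming out, against a zero baseline. The foot bears on it, so the thin one is the snug one. The wrist picture shows the foot (disc centre 328,153) centred on the packer (299–354), with the tip visible behind it at (303,112). I'll retreat and check.

```bash
python3 - <<'E'
from h import *
Q=ori(YAW,T); P=np.array(telemetry.current_ee_pos())
r.move_l(P-rotm(Q)[:,2]*.08-d*.02,vel=.1)
r.move_l(np.array(telemetry.current_ee_pos())-d*.12+[0,0,.06],vel=.25)
for c in('wrist','scene','side'):
    im=vision.snapshot(c); cv2.imwrite(f'pics/{c}6.png',im[:,:,::-1])
    if c!='wrist': print(c,[(np.round(q['at'],3),round(q['score'],2)) for q in models.mark_of('packer_thin',c)])
im=cv2.imread('pics/scene6.png'); cv2.imwrite('pics/z6.png',cv2.resize(im[190:310,260:420],None,fx=5,fy=5,interpolation=cv2.INTER_CUBIC))
print(tele())
E
```

```text
scene [(array([0.531, 0.209, 0.003]), 0.51)]
side [(array([0.54 , 0.208, 0.001]), 0.88)]
(33.94, array([ 0.4545, -0.0034,  0.1599]), array([-0.66, -0.98, -0.64]), 0.0497)
```

View pics/z6.png

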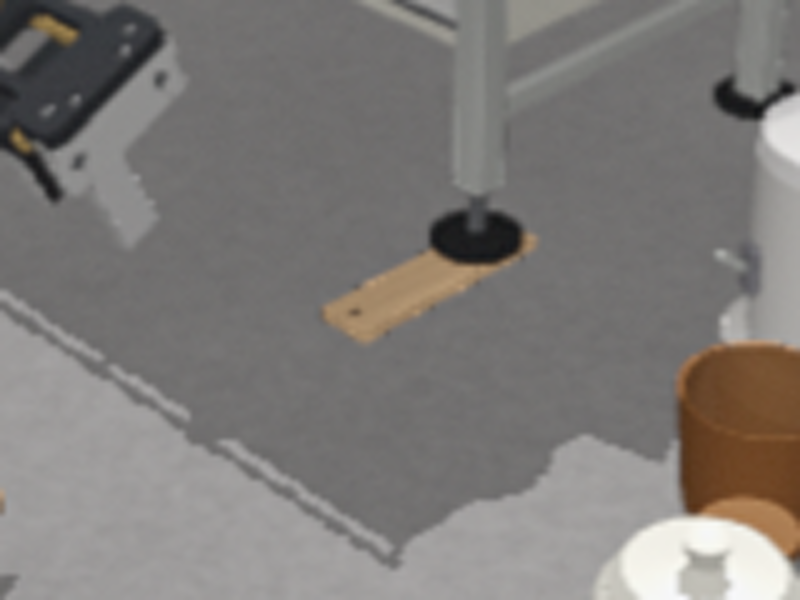

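View pics/wrist6.png

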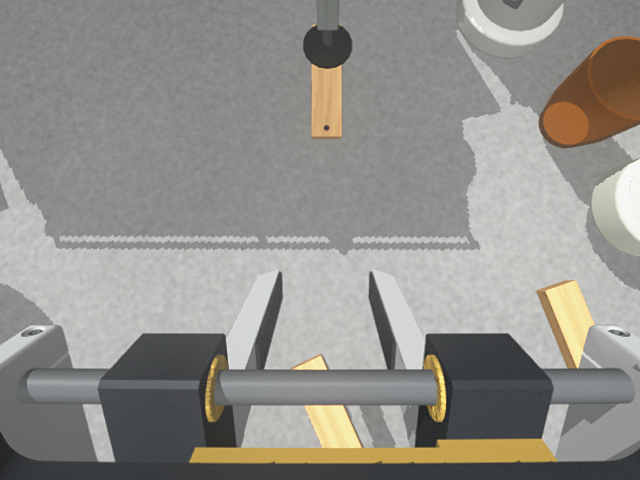

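View pics/scene6.png

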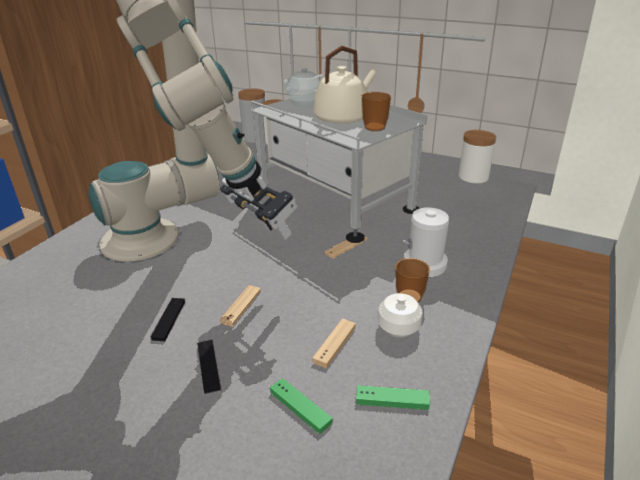

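The packer lies flat under the foot with its tip just past it (scene crop 530,240). The other packers and the crockery haven't moved, and the arm is clear.

```bash
python3 - <<'E'
from h import *
r.sign_off(); print(telemetry.current_t())
E
```

```text
the job is handed in; nothing more can be done
the job is handed in; nothing more can be done
```

The thin (8 mm, one mark) packer is under the hanging foot, and I handed the job in at about 34 s. It lies flat, with the foot centred on it to about 1–2 mm and its tip roughly 30 mm past the foot's centre.

- **Feel:** On the first pass I felt no clear resistance, though the packer may have been held slightly off the counter then. Once it was seated flat, resistance began as its tip got under the foot and held at about 3–5 N. After releasing and regripping it, the drag was 2–4.5 N going in and 0.4–1 N coming out. Clear of the foot there was none, so the foot bears on it with light force and little lift.
- **Gap by camera:** Estimates were rough, 5 to 7.5 mm, which agrees with the thin packer being the snug one.
- **Not tried:** I did not try the mid or thick packers, since each would have had to be forced. Both still lie flat where they started, about 0.3 m or more from the foot.
- **Last pictures:** The other items on the counter look unmoved and the arm is clear of everything. No guard or force stop triggered while inserting.

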